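# Release the latched case panel and clip a sample tube into the free place

### The job

Release the sliding clear panel of the white tube case: push its orange knob down against the spring, turn it a full quarter turn counter-clockwise (seen from above) until it springs back up, and slide the panel fully open to the left over the fixed pane. Then take the red-capped sample tube from its cradle and snap it down fully home into the free pair of spring clips, the place marked in green inside the case, cap pointing either way. Leave the panel open, the tube released, and the white-capped tubes and the other things on the bench undisturbed.

Things in the scene. Friction and masses are not known exactly. Their poses are not given: they have to be found in the camera images.
- case: White case fixed to the bench, 220 (x) by 440 (y) by 98 mm high; origin under its centre, x away from the robot, y to the left. Walls 5 mm, inner floor at 6 mm. Left half (y > 0) is under a fixed clear pane. Right half is covered by the clear sliding panel (5 mm thick, top at 97 mm) and has three tube places side by side at x = 0, y = -165, -115, -65 mm.
- clips (a point): Middle one of the three places: centre of a seated tube. In each place a tube lies along case x, axis 45 mm over the bench, on two grey saddles (x = -32, +32 mm, 10 mm wide) between blue spring jaws (8 mm wide in x, outer faces 16 mm from the axis, tops at 60 mm) whose lips close over it. Pushed down level, it spreads each jaw about 2 mm and snaps in with 5 to 15 N.
- panel (a joint): Sliding of the clear panel (8 mm wide dark end strips, tops at 98 mm) along the case's +y (left), m: 0 closed, 0.20 fully open (end stop). Some 2 to 4 N of friction; it stays where it is left. The latch cam blocks it (about 2 mm of play) until the knob is turned. The knob travels with it.
- knob (a joint): Latch knob angle, rad, counter-clockwise from above: 0 latched, 1.57 released (stop). A hidden pin locks it (0.05 rad of play) unless pushed down over 4.5 mm; travel 7 mm to a hard stop, spring 4 N at the top, 10 N at the bottom; the press is not reported: feel it. Pressed, it turns with under 0.3 N m and stays where left; past 1.4 rad it springs up and locks there.
- knob_grip (a point): Point on the knob's axis, 14 mm below the top of its orange bar; at the start 137 mm over the bench, at case x = -70, y = -70 mm. Bar 44 mm long (this point's x; case x when latched), 13 thick (y), 34 high, on a black skirt of 48 mm diameter whose top is 20 mm below this point. The axes turn with the knob; it moves with panel and press.
- tube: Closed clear sample tube with a red cap, 20 mm diameter, 112 mm long, about 45 g, lying along its x axis; origin on the axis at mid-length, cap at the +x end (last 20 mm). It starts in the cradle with its axis 60 mm above the bench.
- cradle: White cradle fixed to the bench; origin at the centre of its underside, 110 (x) by 60 (y) by 8 mm base with two posts 10 mm wide at x = -36 and x = +30 mm, 34 mm across, which carry the tube between low cheeks that end at 58 mm. Its x axis is along the tube.
- marker: The free place, any of the three, marked by a flat green strip (14 by 120 mm) and a green tab at its robot end on the case floor. Origin: where the origin of a fully seated tube lies, 45 mm over the bench, 37 mm above the strip; x along the tube's axis.
- stored_a: Tube like the one to be stored but with a white cap, lying in one of the other places of the case, origin on its axis at mid-length. Must stay there.
- stored_b: Second white-capped tube, lying in the remaining place of the case, origin on its axis at mid-length. Must stay there.
- plate_box: Flat clear culture plate box, 86 (x) by 128 (y) by 19 mm, loose on the bench, origin under its centre. Bystander.
- vial_tray: White tray with twelve corked vials, 90 (x) by 120 (y) by 72 mm, loose on the bench, origin under its centre. Bystander.
- jar: Glass jar with a blue lid, 60 mm diameter, 80 mm high, loose on the bench, origin under its centre. Bystander.
Mind the look-alikes: they are no part of the job. What is shaped like the tube but blue is not meant.

How it is judged:
On the way, in this order (a step that is already met when the one before it is completed fails the run):
1. the knob is turned a quarter turn (past 1.33 rad) with the panel still closed (joint under 0.03 m) (value of joint knob above 1.33 rad and value of joint panel below 0.03 m), for 0.1 s.
2. the panel is slid open (past 0.185 m) before the tube is in its place (value of joint panel above 0.185 m and distance between tube and marker above 0.03 m), for 0.1 s.
At the end, for the whole second after the job is handed in: The panel is open by more than 180 mm of its 200 and the knob stays past 1.3 rad; the red-capped tube lies at rest in the clips of the free place: its centre within 12 mm of the place's centre along its length, 4 mm sideways and 3 mm in height, its axis within 0.08 rad of the place's (value of joint panel above 0.18 m and value of joint knob above 1.3 rad and x of tube in the frame of marker between -0.012 and 0.012 m and y of tube in the frame of marker between -0.004 and 0.004 m and z of tube in the frame of marker between -0.003 and 0.003 m and angle between the x axis of tube and the x axis of marker, either way round below 0.08 rad and linear speed of tube below 0.02 m/s); the robot touches nothing.
It fails at once if a stored white-capped tube is shifted by more than 12 mm (distance of any of stored_a, stored_b from where it was at the start of the episode above 0.012 m).
It fails at once if the plate box, vial tray or jar is moved by more than 25 mm (distance of any of plate_box, vial_tray, jar from where it was at the start of the episode above 0.025 m).
It also fails if it takes over 58 s, if anything falls off the work surface, if the arm or the gripper's body presses on something with over 40 N, if the wrist force passes 120 N, or if a joint passes its speed limit or range.

### The arm

A 6-joint arm with a two-finger parallel gripper is mounted at the origin on the work surface. World frame = base frame: x ahead of the robot, y to its left, z up, the work surface at z = 0. Lengths are in m, angles in rad, forces in N, time in s.
With the tool pointing down it reaches from about 0.3 to 0.775 m from the base axis. Payload 14.6 kg.
Tool frame: the origin (TCP) lies at the very end of the fingers, on their centre line; the grasp point (between the pads) lies 19 mm behind it (manip.tcp_to_grasp is the y of the grasp point in the tool frame, in m); y points along the fingers, z is the direction in which the jaws open and shut, and the axes are right-handed (so a half turn about y gives the same grasp; the last joint's range is limited). The gripper opens to 94 mm and grips with 3 to 60 N. Pads are 16 mm wide; open, the fingers measure 119 mm over their backs; the gripper's body (75 mm by 177 mm) begins 78 mm behind the grasp point.
Start: joints at [-0.067, 0.3, 1.521, -0, 1.321, -0.067], TCP at [0.55, -0, 0.205] pointing down, gripper open.
Joint ranges: [-3.03, 3.03], [-0.79, 2.21], [0.23, 2.52], [-1.04, 4.18], [0, 3.07], [-2.55, 2.55]. Speed limits (rad/s): [2.22, 2.22, 2.57, 3.14, 3.14, 3.14].

### API

Orientations are given as a rotation vector (axis times angle).
In Python, from bench import manip gives the robot as it stands. The module is installed in compiled form; this text tells all that it offers.
- The arm moves only by the tool step_arm, never from a script. Its argument "deltas" is a list of rows, each an object of numbers: "hand": the opening, from 0 (shut) to 1 (fully open); "x", "y", "z": the shift along the world's x, y, z in mm; "rx", "ry", "rz": the turn, a rotation vector about the world's x, y, z in rad. In form: [{"hand": .., "x": .., "y": .., "z": .., "rx": .., "ry": .., "rz": ..}, ...]. A call has 1 to 5 rows; each row shifts and turns the commanded pose from where the row before left it; what a row does not reach is not made up. A row lasts 1/12 s, in which the tool goes at most 41.7 mm and 7.16 degrees, less where a joint would pass 70% of its speed; a pose out of reach is approached as far as the arm can. A call with a gripper value outside its range is refused whole. The fingers move at their own pace and stop on an object; "force" is the grip in N (left out, the last holds). Time passes only in rows, so rows that do not move let the fingers close. It gives the time, the measured TCP pose, the force and the opening at its end, in the units of the state.
- manip.observe(): the state, without advancing time (a new reading comes with each control period).
- manip.grab_frame(name): name is "scene" or "side" or "wrist"; returns a dict with "color" (480x640x3 uint8, red, green, blue), "depth" (480x640 float32, m along the optical axis (not along the pixel's ray), 0 where there is no reading), "K" (3x3 intrinsics, pixels), "R" (3x3) and "t" (3): a world point X has camera coordinates R X + t. Camera axes: x right, y down, z forward; pixel columns grow to the right and rows downward; lengths in m; the calibration is good to about 2 mm. A picture is of the moment at which its call begins.
- manip.sign_off(): hands the job in, once; it reports no verdict.
Trained networks look in the newest picture that a camera, given by its name, has taken for a name from the list of things; names that differ only in an ending like _2 or _b are one class to them, and where a whole thing is asked for, a point or a joint stands for the part that bears it (a point fixed in the world has none). Each returns a list of dicts, best first, with "p" (0 to 1); they miss things now and then, are a little off and sometimes report something else, mostly with a low value. They report only what shows in the picture. A call takes as long as a camera call. They do not tell look-alikes from the thing itself.
- manip.search_frame(camera, label): "rect" ([centre column, centre row, width, height] in pixels, round what is visible of it).
- manip.tip_of(camera, label): "uv" ([column, row] in pixels: a listed point, or the origin of a listed thing).
The state is a dict: "clock": time; "joint_positions": joint angles; "joint_velocities": joint speeds; "joint_efforts": joint torques, N m; "position": TCP position; "tool_rot": TCP orientation; "ft_force": force on the tool from outside, world axes, zero at the start; "ft_torque": the same for the moment, N m; "grip_width": finger opening in m.
Only numpy, scipy, OpenCV 4.12 (cv2) and the standard library are available. Lean on these libraries where they do the work, as an engineer would, in place of code of your own. Each camera call takes 0.05 s, during which the arm holds its last target. There are 200 camera calls.

## Working session

There is one attempt and no reset: what is moved stays moved. The work goes in short steps, Python scripts to look and compute and a tool call to move; the robot and the scene stay as the last step left them, time stands still between calls to the robot, and variables do not carry over. Pictures are saved under pics/ and viewed, about 8 in all and at most 12, crops included, and the job is handed in when it is done.

Besides the shell and the picture viewer there is one more tool, called after "Call:" by a JSON object that holds its "method" and its "body". step_arm: Moves the arm, as the interface text tells. Its arguments: {"type":"object","properties":{"deltas":{"type":"array"},"force":{"type":"number"}},"required":["deltas"]}

```bash
mkdir -p pics
cat > h.py <<'E'
import numpy as np, cv2
from bench import manip
def px2w(f,uv,z=None):
    K,R,t=f["K"],np.array(f["R"]),np.array(f["t"])
    ray=R.T@(np.linalg.inv(K)@np.array([uv[0],uv[1],1.])); c=-R.T@t
    if z is not None: return c+ray*(z-c[2])/ray[2]
    u,v=int(round(uv[0])),int(round(uv[1])); d=f["depth"][max(0,v-1):v+2,max(0,u-1):u+2]; d=d[d>0]
    return c+ray*np.median(d) if len(d) else None
def save(f,n): cv2.imwrite("pics/"+n,cv2.cvtColor(f["color"],cv2.COLOR_RGB2BGR))
E
python3 - <<'E'
from h import *
np.set_printoptions(precision=4,suppress=True)
s=manip.observe(); print({k:np.round(v,3) for k,v in s.items()}, manip.tcp_to_grasp)
fs={}
for c in("scene","side"):
    f=manip.grab_frame(c); fs[c]=f; save(f,c+"0.png")
    print(c,"cam",-np.array(f["R"]).T@f["t"])
    for l,z in(("case",0),("clips",.045),("knob_grip",.137),("tube",.06),("cradle",0),("marker",.045),("stored_a",.045),("plate_box",0),("vial_tray",0),("jar",0)):
        print(l,[(round(d["p"],2),np.round(d["uv"]),px2w(f,d["uv"],z)) for d in manip.tip_of(c,l)[:3]])
cv2.imwrite("pics/both0.png",cv2.resize(np.hstack([cv2.imread("pics/scene0.png"),cv2.imread("pics/side0.png")]),(800,300)))
E
```

```text
{'clock': np.float64(0.0), 'joint_positions': array([-0.067,  0.3  ,  1.522,  0.   ,  1.321, -0.067]), 'joint_velocities': array([-0.003,  0.   ,  0.   , -0.002,  0.   , -0.001]), 'joint_efforts': array([ -0.002, -53.181, -35.274,   0.071,   0.024,  -0.   ]), 'position': array([0.55 , 0.   , 0.205]), 'tool_rot': array([-1.21 ,  1.21 , -1.209]), 'ft_force': array([ 0.663, -0.408, -0.643]), 'ft_torque': array([ 0.004, -0.023,  0.055]), 'grip_width': np.float64(0.094)} -0.0188
scene cam [ 0.9805 -0.7388  1.1721]
case [(0.68, array([409., 219.]), array([0.6355, 0.1253, 0.    ]))]
clips []
knob_grip [(0.74, array([375., 190.]), array([0.5671, 0.0521, 0.137 ]))]
tube [(0.97, array([241., 304.]), array([ 0.4733, -0.3377,  0.06  ])), (0.56, array([270., 377.]), array([ 0.6298, -0.431 ,  0.06  ]))]
cradle [(0.9, array([243., 316.]), array([ 0.4688, -0.3369,  0.    ]))]
marker []
stored_a []
plate_box [(0.88, array([277., 240.]), array([ 0.3996, -0.1248,  0.    ])), (0.41, array([245., 314.]), array([ 0.4702, -0.3309,  0.    ]))]
vial_tray [(0.95, array([341., 159.]), array([0.3726, 0.1966, 0.
[... 331 characters left out ...]
[(0.9, array([446., 379.]), array([ 0.5907, -0.4379,  0.06  ])), (0.64, array([344., 383.]), array([ 0.4476, -0.3768,  0.06  ])), (0.58, array([342., 357.]), array([ 0.4669, -0.334 ,  0.06  ]))]
cradle [(0.9, array([340., 382.]), array([ 0.4622, -0.3368,  0.    ])), (0.61, array([424., 315.]), array([ 0.6773, -0.2756,  0.    ]))]
marker []
stored_a [(0.44, array([357., 237.]), array([ 0.6485, -0.0578,  0.045 ]))]
plate_box [(0.95, array([253., 308.]), array([ 0.3874, -0.1154,  0.    ])), (0.41, array([344., 383.]), array([ 0.4672, -0.3415,  0.    ]))]
vial_tray [(0.77, array([204., 224.]), array([0.3706, 0.1939, 0.    ]))]
jar [(0.91, array([423., 317.]), array([ 0.6723, -0.2783,  0.    ]))]
```

View pics/scene0.png

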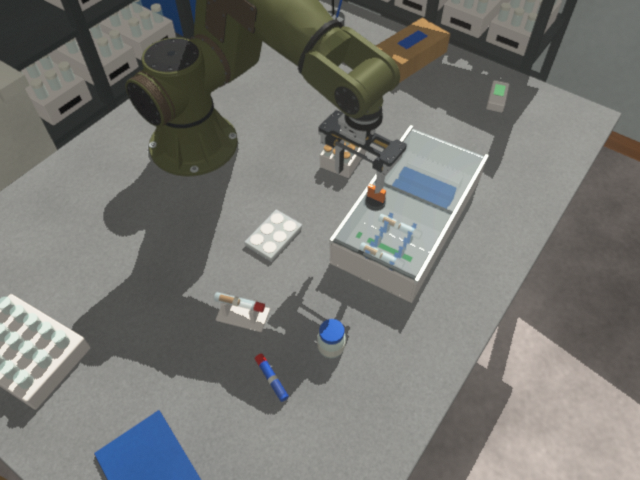

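View pics/side0.png

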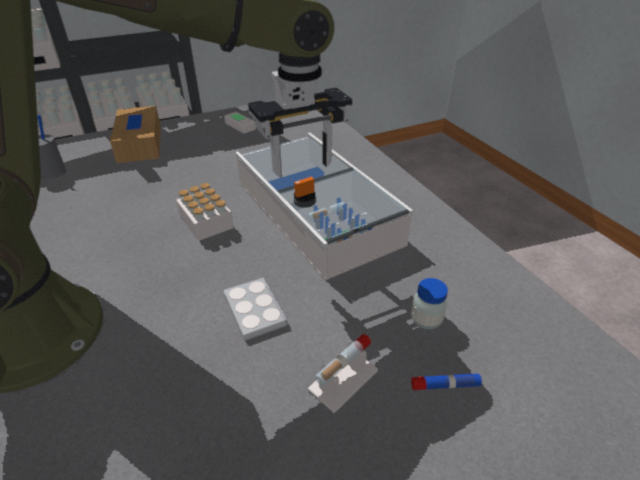

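Scene and side agree: the case is near (0.635, 0.12) and the knob near (0.57, 0.055). The red-capped tube is in its cradle near (0.47, -0.337), scene px (241,304). The blue look-alike is at px (270,377). The green strip lies between two white caps at about px (385,245).

```bash
cat > m.py <<'E'
from h import *
np.set_printoptions(precision=4,suppress=True)
def cloud(f):
    K,R,t=f["K"],np.array(f["R"]),np.array(f["t"]); d=f["depth"]
    v,u=np.mgrid[:480,:640]; p=np.stack([u,v,np.ones_like(u)],-1)@np.linalg.inv(K).T*d[...,None]
    P=(p-t)@R; P[d<=0]=np.nan; return P
def knob(f):
    P=cloud(f); c=f["color"].astype(int); r=(c[...,0]>130)&(c[...,1]<c[...,0]*.62)&(c[...,2]<c[...,0]*.4)&(P[...,2]>.12)&(P[...,2]<.165)&(abs(P[...,0]-.57)<.06)&(P[...,1]<.33)&(P[...,1]>-.0)
    Q=P[r]; return Q
def rect(Q):
    (c,s,a)=cv2.minAreaRect(Q[:,:2].astype(np.float32)*1000); return np.round(c,1),np.round(s,1),round(a,2)
E
python3 - <<'E'
from m import *
for c in("scene","side"):
    f=manip.grab_frame(c); P=cloud(f); z=P[...,2]; x,y=P[...,0],P[...,1]
    m=(z>.088)&(z<.102)&(abs(x-.635)<.17)&(abs(y-.12)<.28); m=cv2.erode(m.astype(np.uint8),np.ones((1,1)))>0
    print(c,"case",m.sum(),rect(P[m]))
    Q=knob(f); print("knob",len(Q),Q.mean(0),Q.max(0),rect(Q))
    m=(z>.055)&(z<.075)&(abs(x-.47)<.09)&(abs(y+.337)<.09); Q=P[m]; print("tube",len(Q),rect(Q),np.percentile(Q[:,2],[50,95]))
    cc=f["color"].astype(int); m2=m&(cc[...,0]>90)&(cc[...,1]<50); print("cap",m2.sum(),P[m2].mean(0),rect(P[m2]))
E
```

```text
scene case 10165 (array([634.5, 121.4]), array([225.4, 442. ]), 5.45)
knob 26 [0.5749 0.0435 0.1502] [0.5941 0.048  0.1536] (array([575.1,  43.9]), array([37.9,  9.6]), 14.01)
tube 500 (array([ 468.1, -337.4]), array([112.2,  35.1]), 20.27) [0.0668 0.0721]
cap 51 [ 0.5132 -0.3233  0.068 ] (array([ 513.2, -322.4]), array([16.9, 14.7]), 16.76)
side case 8460 (array([635.8, 123.2]), array([226.1, 446.3]), 5.55)
knob 48 [0.5739 0.0447 0.1513] [0.5918 0.0556 0.1541] (array([572.5,  43. ]), array([42.3, 15.2]), 14.22)
tube 942 (array([ 466.9, -338.3]), array([113.6,  34.2]), 20.9) [0.0675 0.0707]
cap 90 [ 0.5111 -0.3268  0.0679] (array([ 511.3, -326. ]), array([20. , 13.2]), 15.39)
```

Call:
{"method": "step_arm", "body": {"deltas": [{"hand":1,"x":5,"y":10,"z":5,"rz":-0.12},{"x":5,"y":10,"rz":-0.12},{"x":5,"y":10,"rz":-0.12},{"x":5,"y":10,"rz":-0.12},{"x":3,"y":6,"rz":-0.12}], "force": 60}}

```text
invalid input
```

Call:
{"method": "step_arm", "body": {"deltas": [{"rz":-0.12},{"rz":-0.12},{"rz":-0.12},{"rz":-0.12},{"rz":-0.12}]}}

```text
invalid input
```

Call:
{"method": "step_arm", "body": {"deltas": [{"rz":-0.12},{"rz":-0.12},{"rz":-0.035},{"rz":0}]}}

```text
invalid input
```

Run:
```python
from m import *
s=manip.observe(); print(s["clock"],s["position"],s["tool_rot"],s["joint_positions"],s["ft_force"])
f=manip.grab_frame("wrist"); save(f,"w1.png"); print("cam",-np.array(f["R"]).T@f["t"])
print([(d["p"],d["uv"],px2w(f,d["uv"],.137)) for d in manip.tip_of("wrist","knob_grip")])
for l in("marker","stored_a","clips"): print(l,[(round(d["p"],2),np.round(d["uv"]),px2w(f,d["uv"],.045)) for d in manip.tip_of("wrist",l)])
P=cloud(f);Q=knob(f); print(len(Q)); 
if len(Q): print(Q.mean(0),Q.max(0),Q.min(0),rect(Q),rect(Q[Q[:,2]>.147]))
```

```text
1.2 [ 0.55   -0.      0.2054] [-1.2092  1.2093 -1.2092] [-0.0666  0.2999  1.521  -0.      1.3207 -0.0666] [-0.5167  0.1739 -0.2567]
cam [0.5499 0.0761 0.384 ]
[(0.59, [354.4, 179.6], array([0.5733, 0.046 , 0.137 ]))]
marker []
stored_a []
clips []
1351
[0.5739 0.0475 0.1471] [0.5939 0.0539 0.1525] [0.5511 0.0383 0.1202] (array([572.7,  46.1]), array([42.9, 12.2]), 5.38) (array([572.7,  46.1]), array([42.9, 12.1]), 5.38)
```

View pics/w1.png

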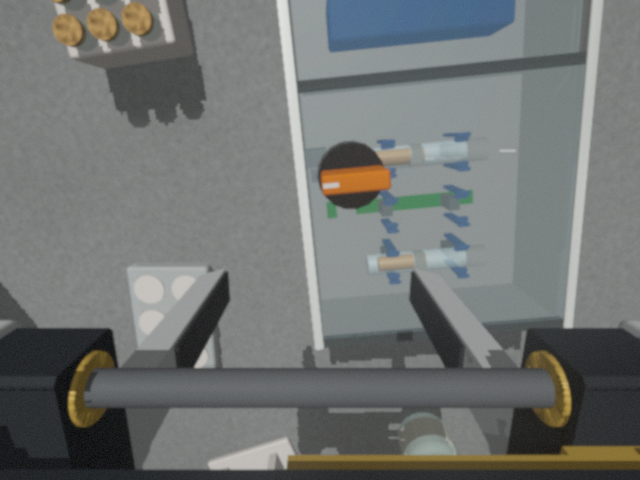

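The wrist view shows the orange bar at px (354,180) and the green strip at px (415,203), in the middle place between the two stored tubes. The move call was refused, so I'll send full rows.

Call:
{"method": "step_arm", "body": {"deltas": [{"hand":1,"x":5,"y":10,"z":5,"rx":0,"ry":0,"rz":-0.12},{"hand":1,"x":5,"y":10,"z":0,"rx":0,"ry":0,"rz":-0.12},{"hand":1,"x":5,"y":10,"z":0,"rx":0,"ry":0,"rz":-0.12},{"hand":1,"x":5,"y":10,"z":0,"rx":0,"ry":0,"rz":-0.12},{"hand":1,"x":2.7,"y":6,"z":0,"rx":0,"ry":0,"rz":-0.12}], "force": 60}}

```text
clock: 1.87
position: [0.573, 0.0468, 0.2104]
tool_rot: [-0.859, 1.64, -1.64]
ft_force: [-1.0, 0.3, -0.2]
grip_width: 0.0941
```

Call:
{"method": "step_arm", "body": {"deltas": [{"hand":1,"x":0,"y":0,"z":0,"rx":0,"ry":0,"rz":-0.12},{"hand":1,"x":0,"y":0,"z":0,"rx":0,"ry":0,"rz":-0.12},{"hand":1,"x":0,"y":0,"z":0,"rx":0,"ry":0,"rz":-0.12},{"hand":1,"x":0,"y":0,"z":0,"rx":0,"ry":0,"rz":-0.12},{"hand":0.5,"x":0,"y":0,"z":0,"rx":0,"ry":0,"rz":-0.12}]}}

```text
clock: 2.28
position: [0.5727, 0.046, 0.2104]
tool_rot: [-0.373, 2.022, -2.022]
ft_force: [0.1, 0.4, 0.6]
grip_width: 0.0899
```

Call:
{"method": "step_arm", "body": {"deltas": [{"hand":0.5,"x":0,"y":0,"z":0,"rx":0,"ry":0,"rz":-0.12},{"hand":0.5,"x":0,"y":0,"z":0,"rx":0,"ry":0,"rz":-0.12},{"hand":0.5,"x":0,"y":0,"z":0,"rx":0,"ry":0,"rz":-0.037},{"hand":0.5,"x":0,"y":0,"z":0,"rx":0,"ry":0,"rz":0}]}}

```text
clock: 2.62
position: [0.5727, 0.046, 0.2104]
tool_rot: [-0.1, 2.174, -2.174]
ft_force: [-0.3, -0.2, -0.3]
grip_width: 0.0641
```

Call:
{"method": "step_arm", "body": {"deltas": [{"hand":0.5,"x":0,"y":0,"z":-30,"rx":0,"ry":0,"rz":0},{"hand":0.5,"x":0,"y":0,"z":-30,"rx":0,"ry":0,"rz":0},{"hand":0.5,"x":0,"y":0,"z":-20,"rx":0,"ry":0,"rz":0},{"hand":0.5,"x":0,"y":0,"z":-9,"rx":0,"ry":0,"rz":0},{"hand":0.5,"x":0,"y":0,"z":0,"rx":0,"ry":0,"rz":0}]}}

```text
clock: 3.03
position: [0.5719, 0.046, 0.1197]
tool_rot: [-0.107, 2.174, -2.174]
ft_force: [0.5, -0.1, -0.0]
grip_width: 0.0473
```

Call:
{"method": "step_arm", "body": {"deltas": [{"hand":0,"x":0,"y":0,"z":0,"rx":0,"ry":0,"rz":0},{"hand":0,"x":0,"y":0,"z":0,"rx":0,"ry":0,"rz":0},{"hand":0,"x":0,"y":0,"z":0,"rx":0,"ry":0,"rz":0},{"hand":0,"x":0,"y":0,"z":0,"rx":0,"ry":0,"rz":0},{"hand":0,"x":0,"y":0,"z":0,"rx":0,"ry":0,"rz":0}], "force": 60}}

```text
clock: 3.45
position: [0.573, 0.046, 0.1222]
tool_rot: [-0.101, 2.173, -2.173]
ft_force: [-0.4, -0.2, -0.7]
grip_width: 0.0167
```

Call:
{"method": "step_arm", "body": {"deltas": [{"hand":0,"x":0,"y":0,"z":0,"rx":0,"ry":0,"rz":0},{"hand":0,"x":0,"y":0,"z":0,"rx":0,"ry":0,"rz":0},{"hand":0,"x":0,"y":0,"z":0,"rx":0,"ry":0,"rz":0}]}}

```text
clock: 3.7
position: [0.5729, 0.0462, 0.1218]
tool_rot: [-0.101, 2.173, -2.173]
ft_force: [-0.2, 1.8, 3.1]
grip_width: 0.0132
```

Call:
{"method": "step_arm", "body": {"deltas": [{"hand":0,"x":0,"y":0,"z":-3,"rx":0,"ry":0,"rz":0},{"hand":0,"x":0,"y":0,"z":-2,"rx":0,"ry":0,"rz":0},{"hand":0,"x":0,"y":0,"z":-1,"rx":0,"ry":0,"rz":0},{"hand":0,"x":0,"y":0,"z":0,"rx":0,"ry":0,"rz":0}]}}

```text
clock: 4.03
position: [0.5729, 0.0462, 0.1156]
tool_rot: [-0.101, 2.173, -2.173]
ft_force: [-0.6, 2.9, 7.9]
grip_width: 0.0127
```

Call:
{"method": "step_arm", "body": {"deltas": [{"hand":0,"x":0,"y":0,"z":-1,"rx":0,"ry":0,"rz":0},{"hand":0,"x":0,"y":0,"z":-0.5,"rx":0,"ry":0,"rz":0},{"hand":0,"x":0,"y":0,"z":0,"rx":0,"ry":0,"rz":0}]}}

```text
clock: 4.28
position: [0.5731, 0.0462, 0.1149]
tool_rot: [-0.101, 2.173, -2.172]
ft_force: [-3.3, 2.3, 11.3]
grip_width: 0.0129
```

Call:
{"method": "step_arm", "body": {"deltas": [{"hand":0,"x":0,"y":0,"z":0,"rx":0,"ry":0,"rz":0.08},{"hand":0,"x":0,"y":0,"z":0,"rx":0,"ry":0,"rz":0.08},{"hand":0,"x":0,"y":0,"z":0,"rx":0,"ry":0,"rz":0}]}}

```text
clock: 4.53
position: [0.5731, 0.0462, 0.1149]
tool_rot: [-0.27, 2.083, -2.083]
ft_force: [-2.6, 2.0, 11.2]
grip_width: 0.0127
```

```bash
python3 -c "
from m import *
s=manip.observe(); print(s['ft_force'],s['ft_torque'],s['position'])"
```

```text
[-2.5755  2.0262 11.1516] [0.5908 0.827  0.0502] [0.5731 0.0462 0.1149]
```

Call:
{"method": "step_arm", "body": {"deltas": [{"hand":0,"x":0,"y":0,"z":0,"rx":0,"ry":0,"rz":0.12},{"hand":0,"x":0,"y":0,"z":0,"rx":0,"ry":0,"rz":0.12},{"hand":0,"x":0,"y":0,"z":0,"rx":0,"ry":0,"rz":0.12},{"hand":0,"x":0,"y":0,"z":0,"rx":0,"ry":0,"rz":0.12},{"hand":0,"x":0,"y":0,"z":0,"rx":0,"ry":0,"rz":0.12}]}}

```text
clock: 4.95
position: [0.5731, 0.0461, 0.1149]
tool_rot: [-0.783, 1.71, -1.711]
ft_force: [-2.1, 1.4, 12.9]
grip_width: 0.0126
```

Call:
{"method": "step_arm", "body": {"deltas": [{"hand":0,"x":0,"y":0,"z":0,"rx":0,"ry":0,"rz":0.12},{"hand":0,"x":0,"y":0,"z":0,"rx":0,"ry":0,"rz":0.12},{"hand":0,"x":0,"y":0,"z":0,"rx":0,"ry":0,"rz":0.12},{"hand":0,"x":0,"y":0,"z":0,"rx":0,"ry":0,"rz":0.12},{"hand":0,"x":0,"y":0,"z":0,"rx":0,"ry":0,"rz":0.12}]}}

```text
clock: 5.37
position: [0.5732, 0.0461, 0.1149]
tool_rot: [-1.153, 1.289, -1.291]
ft_force: [-2.0, 1.7, 12.2]
grip_width: 0.0129
```

Call:
{"method": "step_arm", "body": {"deltas": [{"hand":0,"x":0,"y":0,"z":0,"rx":0,"ry":0,"rz":0.1},{"hand":0,"x":0,"y":0,"z":0,"rx":0,"ry":0,"rz":0.1},{"hand":0,"x":0,"y":0,"z":0,"rx":0,"ry":0,"rz":0.03},{"hand":0,"x":0,"y":0,"z":0,"rx":0,"ry":0,"rz":0}]}}

```text
clock: 5.7
position: [0.5732, 0.046, 0.1149]
tool_rot: [-1.26, 1.123, -1.125]
ft_force: [-0.9, 2.1, 11.7]
grip_width: 0.0126
```

```bash
python3 -c "
from m import *
s=manip.observe(); print(s['ft_force'],s['ft_torque'],s['position'],s['joint_positions'])"
```

```text
[-0.8638  2.148  11.7488] [ 0.4557  0.4149 -0.6141] [0.5732 0.046  0.1149] [ 0.0163  0.4413  1.5481  0.0003  1.1504 -0.0984]
```

Call:
{"method": "step_arm", "body": {"deltas": [{"hand":0,"x":0,"y":0,"z":3.5,"rx":0,"ry":0,"rz":0},{"hand":0,"x":0,"y":0,"z":3,"rx":0,"ry":0,"rz":0},{"hand":0,"x":0,"y":0,"z":0,"rx":0,"ry":0,"rz":0}]}}

```text
clock: 5.95
position: [0.5731, 0.046, 0.121]
tool_rot: [-1.259, 1.125, -1.127]
ft_force: [1.2, 3.0, 4.0]
grip_width: 0.0128
```

Call:
{"method": "step_arm", "body": {"deltas": [{"hand":0,"x":-0.5,"y":5,"z":0,"rx":0,"ry":0,"rz":0},{"hand":0,"x":-1,"y":10,"z":0,"rx":0,"ry":0,"rz":0},{"hand":0,"x":-1.4,"y":15,"z":0,"rx":0,"ry":0,"rz":0}]}}

```text
clock: 6.2
position: [0.5701, 0.0756, 0.1204]
tool_rot: [-1.26, 1.126, -1.128]
ft_force: [3.0, -2.3, 3.9]
grip_width: 0.0126
```

Sliding freely. 170 mm to go.

Call:
{"method": "step_arm", "body": {"deltas": [{"hand":0,"x":-1.9,"y":20,"z":0,"rx":0,"ry":0,"rz":0},{"hand":0,"x":-1.9,"y":20,"z":0,"rx":0,"ry":0,"rz":0},{"hand":0,"x":-1.9,"y":20,"z":0,"rx":0,"ry":0,"rz":0},{"hand":0,"x":-1.9,"y":20,"z":0,"rx":0,"ry":0,"rz":0},{"hand":0,"x":-1.9,"y":20,"z":0,"rx":0,"ry":0,"rz":0}]}}

```text
clock: 6.62
position: [0.5604, 0.177, 0.1204]
tool_rot: [-1.26, 1.125, -1.127]
ft_force: [4.6, -3.4, 4.5]
grip_width: 0.0129
```

Call:
{"method": "step_arm", "body": {"deltas": [{"hand":0,"x":-1.9,"y":20,"z":0,"rx":0,"ry":0,"rz":0},{"hand":0,"x":-1.9,"y":20,"z":0,"rx":0,"ry":0,"rz":0},{"hand":0,"x":-1.4,"y":15,"z":0,"rx":0,"ry":0,"rz":0},{"hand":0,"x":-0.9,"y":10,"z":0,"rx":0,"ry":0,"rz":0},{"hand":0,"x":0,"y":0,"z":0,"rx":0,"ry":0,"rz":0}]}}

```text
clock: 7.03
position: [0.5541, 0.2431, 0.1205]
tool_rot: [-1.26, 1.124, -1.124]
ft_force: [4.8, 1.5, 3.5]
grip_width: 0.0124
```

Call:
{"method": "step_arm", "body": {"deltas": [{"hand":0,"x":-0.2,"y":2,"z":0,"rx":0,"ry":0,"rz":0},{"hand":0,"x":-0.1,"y":1,"z":0,"rx":0,"ry":0,"rz":0},{"hand":0,"x":0,"y":0,"z":0,"rx":0,"ry":0,"rz":0}]}}

```text
clock: 7.28
position: [0.5541, 0.2438, 0.1205]
tool_rot: [-1.26, 1.126, -1.126]
ft_force: [3.9, 0.3, 3.3]
grip_width: 0.0126
```

Call:
{"method": "step_arm", "body": {"deltas": [{"hand":0.5,"x":0,"y":0,"z":0,"rx":0,"ry":0,"rz":0},{"hand":0.5,"x":0,"y":0,"z":0,"rx":0,"ry":0,"rz":0},{"hand":0.5,"x":0,"y":0,"z":0,"rx":0,"ry":0,"rz":0},{"hand":0.5,"x":0,"y":0,"z":0,"rx":0,"ry":0,"rz":0}]}}

```text
clock: 7.62
position: [0.5534, 0.2438, 0.1199]
tool_rot: [-1.262, 1.126, -1.125]
ft_force: [-1.3, -0.2, 0.6]
grip_width: 0.0353
```

Call:
{"method": "step_arm", "body": {"deltas": [{"hand":0.5,"x":0,"y":0,"z":20,"rx":0,"ry":0,"rz":0},{"hand":0.5,"x":0,"y":0,"z":35,"rx":0,"ry":0,"rz":0},{"hand":0.5,"x":0,"y":0,"z":35,"rx":0,"ry":0,"rz":0},{"hand":0.5,"x":0,"y":-20,"z":20,"rx":0,"ry":0,"rz":0},{"hand":0.5,"x":0,"y":-40,"z":0,"rx":0,"ry":0,"rz":0}]}}

```text
clock: 8.03
position: [0.5546, 0.1862, 0.2349]
tool_rot: [-1.256, 1.119, -1.124]
ft_force: [0.9, 1.0, 0.4]
grip_width: 0.0473
```

Call:
{"method": "step_arm", "body": {"deltas": [{"hand":1,"x":-10,"y":-36,"z":3,"rx":0,"ry":0,"rz":-0.1},{"hand":1,"x":-10,"y":-36,"z":3,"rx":0,"ry":0,"rz":-0.1},{"hand":1,"x":-10,"y":-36,"z":3,"rx":0,"ry":0,"rz":-0.1},{"hand":1,"x":-10,"y":-36,"z":3,"rx":0,"ry":0,"rz":-0.1},{"hand":1,"x":-10,"y":-36,"z":3,"rx":0,"ry":0,"rz":-0.1}]}}

```text
clock: 8.45
position: [0.5028, 0.0025, 0.2454]
tool_rot: [-0.998, 1.492, -1.491]
ft_force: [0.2, 0.4, -0.3]
grip_width: 0.077
```

Call:
{"method": "step_arm", "body": {"deltas": [{"hand":1,"x":-10,"y":-36,"z":0,"rx":0,"ry":0,"rz":-0.1},{"hand":1,"x":-10,"y":-36,"z":0,"rx":0,"ry":0,"rz":-0.1},{"hand":1,"x":-10,"y":-36,"z":0,"rx":0,"ry":0,"rz":-0.1},{"hand":1,"x":-10,"y":-36,"z":0,"rx":0,"ry":0,"rz":-0.1},{"hand":1,"x":-10,"y":-36,"z":0,"rx":0,"ry":0,"rz":-0.1}]}}

```text
clock: 8.87
position: [0.4528, -0.1775, 0.2454]
tool_rot: [-0.646, 1.829, -1.829]
ft_force: [0.8, -0.4, -0.3]
grip_width: 0.0939
```

Call:
{"method": "step_arm", "body": {"deltas": [{"hand":1,"x":-10,"y":-36,"z":0,"rx":0,"ry":0,"rz":-0.1},{"hand":1,"x":-10,"y":-36,"z":0,"rx":0,"ry":0,"rz":-0.1},{"hand":1,"x":-10,"y":-36,"z":0,"rx":0,"ry":0,"rz":-0.1},{"hand":1,"x":-10,"y":-36,"z":0,"rx":0,"ry":0,"rz":-0.07},{"hand":1,"x":-10,"y":-36,"z":0,"rx":0,"ry":0,"rz":0}]}}

```text
clock: 9.28
position: [0.4028, -0.3575, 0.2453]
tool_rot: [-0.32, 2.055, -2.054]
ft_force: [-0.1, 0.3, 0.8]
grip_width: 0.0938
```

```bash
cat >> m.py <<'E'
from scipy.spatial.transform import Rotation as Rot
def yaw():
    z=Rot.from_rotvec(manip.observe()["tool_rot"]).as_matrix()[:,2]; return np.arctan2(z[1],z[0])
E
python3 - <<'E'
from m import *
s=manip.observe(); print(s["clock"],s["position"],yaw())
f=manip.grab_frame("wrist"); save(f,"w2.png"); P=cloud(f); cc=f["color"].astype(int)
print("tube",[(d["p"],d["uv"],px2w(f,d["uv"],.06)) for d in manip.tip_of("wrist","tube")])
print("cradle",[(d["p"],d["uv"],px2w(f,d["uv"],0)) for d in manip.tip_of("wrist","cradle")])
z=P[...,2]; m=(z>.061)&(z<.075)&(abs(P[...,0]-.468)<.08)&(abs(P[...,1]+.338)<.06); Q=P[m]
print(len(Q),rect(Q)); m2=m&(cc[...,0]>90)&(cc[...,1]<50); print("cap",m2.sum(),rect(P[m2]))
a=np.linalg.svd(Q[:,:2]-Q[:,:2].mean(0),full_matrices=False)[2][0]; print("pca",np.arctan2(*(a*np.sign(a[0]))[::-1]),Q.mean(0))
f=manip.grab_frame("scene"); save(f,"s2.png"); P=cloud(f); c=f["color"].astype(int)
r=(c[...,0]>130)&(c[...,1]<c[...,0]*.62)&(c[...,2]<c[...,0]*.4)&(P[...,2]>.12)&(P[...,2]<.165)&(abs(P[...,0]-.57)<.08)&(P[...,1]<.36)
Q=P[r];print("knob",len(Q),rect(Q[Q[:,2]>.145]))
E
```

```text
9.2833 [ 0.4028 -0.3575  0.2453] -1.2617674945050803
tube [(0.85, [319.9, 140.3], array([ 0.4695, -0.3376,  0.06  ])), (0.81, [439.5, 21.0], array([ 0.5981, -0.4068,  0.06  ]))]
cradle [(0.59, [320.3, 139.5], array([ 0.4693, -0.3383,  0.    ]))]
2511 (array([ 467.5, -338.7]), array([112.6,  20. ]), 20.11)
cap 0 (array([0., 0.]), array([0., 0.]), 0.0)
pca 0.35183694077797517 [ 0.4699 -0.3377  0.0674]
knob 29 (array([556.3, 246.2]), array([11. , 38.6]), 18.99)
```

View pics/w2.png

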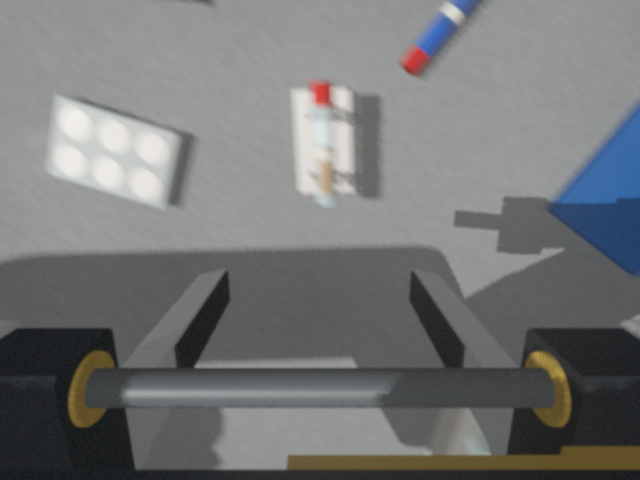

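View pics/s2.png

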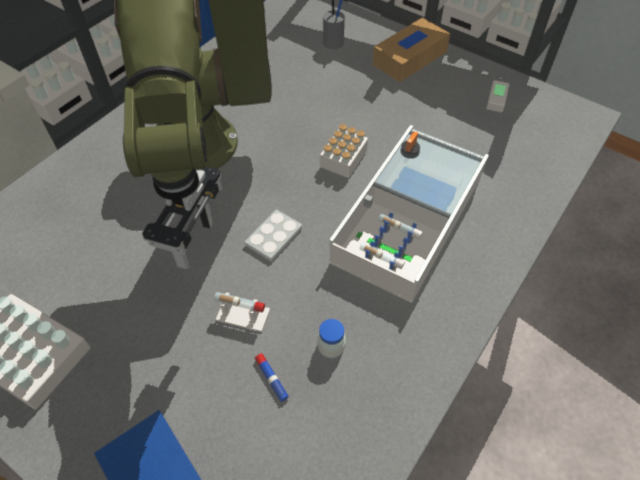

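Wrist view: red-capped tube at px (320,140), centre (467.5, -338.7) mm, yaw 0.351; the case in the scene view is open on the right and the knob has moved to px (411,143). Now I'll go above the tube and descend.

Call:
{"method": "step_arm", "body": {"deltas": [{"hand":0.6,"x":31,"y":8.5,"z":-20,"rx":0,"ry":0,"rz":0.042},{"hand":0.6,"x":31.2,"y":9,"z":-20,"rx":0,"ry":0,"rz":0},{"hand":0.6,"x":0,"y":0,"z":-35,"rx":0,"ry":0,"rz":0},{"hand":0.6,"x":0,"y":0,"z":-35,"rx":0,"ry":0,"rz":0},{"hand":0.6,"x":0,"y":0,"z":-35,"rx":0,"ry":0,"rz":0}]}}

```text
clock: 9.9
position: [0.4669, -0.3366, 0.0991]
tool_rot: [-0.367, 2.026, -2.026]
ft_force: [-0.2, -0.8, -0.5]
grip_width: 0.0639
```

Call:
{"method": "step_arm", "body": {"deltas": [{"hand":0.6,"x":0,"y":0,"z":-35,"rx":0,"ry":0,"rz":0},{"hand":0.6,"x":0,"y":0,"z":-23,"rx":0,"ry":0,"rz":0},{"hand":0.6,"x":0,"y":0,"z":0,"rx":0,"ry":0,"rz":0},{"hand":0,"x":0,"y":0,"z":0,"rx":0,"ry":0,"rz":0},{"hand":0,"x":0,"y":0,"z":0,"rx":0,"ry":0,"rz":0}], "force": 25}}

```text
clock: 10.32
position: [0.4671, -0.3385, 0.0445]
tool_rot: [-0.364, 2.025, -2.028]
ft_force: [-0.8, -0.2, -0.5]
grip_width: 0.0464
```

Call:
{"method": "step_arm", "body": {"deltas": [{"hand":0,"x":0,"y":0,"z":0,"rx":0,"ry":0,"rz":0},{"hand":0,"x":0,"y":0,"z":0,"rx":0,"ry":0,"rz":0},{"hand":0,"x":0,"y":0,"z":0,"rx":0,"ry":0,"rz":0},{"hand":0,"x":0,"y":0,"z":0,"rx":0,"ry":0,"rz":0}]}}

```text
clock: 10.65
position: [0.4663, -0.3387, 0.0432]
tool_rot: [-0.364, 2.027, -2.028]
ft_force: [0.3, -0.3, 0.4]
grip_width: 0.0199
```

Call:
{"method": "step_arm", "body": {"deltas": [{"hand":0,"x":0,"y":0,"z":0,"rx":0,"ry":0,"rz":0},{"hand":0,"x":0,"y":0,"z":10,"rx":0,"ry":0,"rz":0},{"hand":0,"x":0,"y":0,"z":30,"rx":0,"ry":0,"rz":0},{"hand":0,"x":0,"y":0,"z":35,"rx":0,"ry":0,"rz":0},{"hand":0,"x":0,"y":0,"z":35,"rx":0,"ry":0,"rz":0}]}}

```text
clock: 11.07
position: [0.4657, -0.3382, 0.1542]
tool_rot: [-0.365, 2.029, -2.027]
ft_force: [0.5, 0.7, 0.3]
grip_width: 0.0193
```

Call:
{"method": "step_arm", "body": {"deltas": [{"hand":0,"x":15,"y":30,"z":20,"rx":0,"ry":0,"rz":-0.06},{"hand":0,"x":15,"y":30,"z":0,"rx":0,"ry":0,"rz":-0.06},{"hand":0,"x":15,"y":30,"z":0,"rx":0,"ry":0,"rz":-0.06},{"hand":0,"x":15,"y":30,"z":0,"rx":0,"ry":0,"rz":-0.06},{"hand":0,"x":15,"y":30,"z":0,"rx":0,"ry":0,"rz":-0.017}]}}

```text
clock: 11.48
position: [0.5415, -0.187, 0.1734]
tool_rot: [-0.103, 2.172, -2.173]
ft_force: [0.5, -0.7, -0.0]
grip_width: 0.0193
```

Call:
{"method": "step_arm", "body": {"deltas": [{"hand":0,"x":15,"y":30,"z":0,"rx":0,"ry":0,"rz":0},{"hand":0,"x":15,"y":30,"z":0,"rx":0,"ry":0,"rz":0},{"hand":0,"x":0,"y":0,"z":0,"rx":0,"ry":0,"rz":0}]}}

```text
clock: 11.73
position: [0.5727, -0.1239, 0.1731]
tool_rot: [-0.111, 2.169, -2.168]
ft_force: [-0.4, 0.0, -0.1]
grip_width: 0.0193
```

Run:
```python
from m import *
s=manip.observe(); print(s["clock"],s["position"],yaw(),s["grip_width"],s["ft_force"])
f=manip.grab_frame("wrist"); save(f,"w3.png"); P=cloud(f); cc=f["color"].astype(int)
for l in("marker","stored_a","clips"): print(l,[(round(d["p"],2),np.round(d["uv"]),px2w(f,d["uv"],.045)) for d in manip.tip_of("wrist",l)])
g=(cc[...,1]>cc[...,0]*1.5)&(cc[...,1]>cc[...,2]*1.5)&(P[...,2]<.02)&(P[...,2]>-.01)&(P[...,0]>.5)&(P[...,1]>-.1)
Q=P[g]; print("green",len(Q),rect(Q),np.median(Q[:,2]))
b=(cc[...,2]>cc[...,0]*1.6)&(P[...,2]>.052)&(P[...,2]<.068)&(abs(P[...,1]-.01)<.09)&(abs(P[...,0]-.645)<.06)
n,L,st,ce=cv2.connectedComponentsWithStats(b.astype(np.uint8))
for i in range(1,n):
    if st[i,4]>8: print("jaw",st[i,4],P[L==i].mean(0))
```

```text
11.7333 [ 0.5727 -0.1239  0.1731] -1.468031144638189 0.019296060376920218 [-0.3946  0.0029 -0.1484]
marker [(0.95, array([162., 116.]), array([0.6493, 0.008 , 0.045 ]))]
stored_a [(0.83, array([225., 119.]), array([ 0.6521, -0.0419,  0.045 ])), (0.79, array([ 98., 117.]), array([0.6429, 0.0582, 0.045 ]))]
clips [(0.78, array([165., 120.]), array([0.6464, 0.0054, 0.045 ]))]
green 1806 (array([632.2,   5.8]), array([148.4,  15.4]), 5.83) 0.007421219758965704
jaw 192 [0.6726 0.0716 0.0557]
jaw 142 [0.6748 0.0457 0.0567]
jaw 203 [0.6772 0.0222 0.056 ]
jaw 149 [ 0.6797 -0.0033  0.0565]
jaw 163 [ 0.6816 -0.0277  0.056 ]
jaw 147 [ 0.6841 -0.0524  0.0564]
jaw 119 [0.6121 0.0397 0.0569]
jaw 124 [ 0.6167 -0.0093  0.0565]
jaw 143 [0.6092 0.0654 0.0555]
jaw 174 [0.6142 0.0162 0.056 ]
jaw 123 [ 0.6192 -0.0336  0.0559]
jaw 120 [ 0.6215 -0.0581  0.0565]
```

View pics/w3.png

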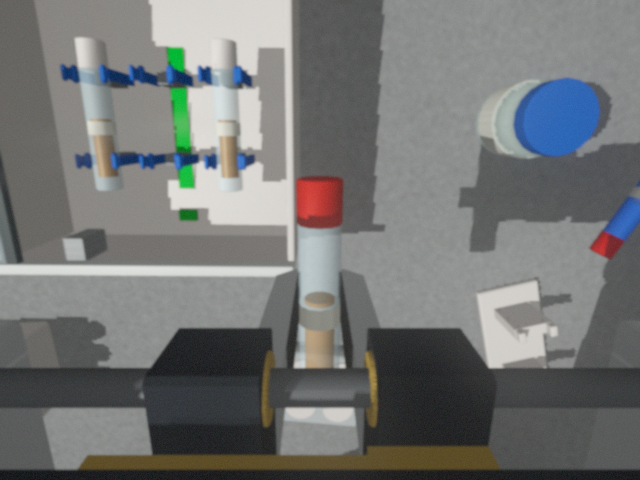

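The tube is held at px (320,270), pointing along the case. The green place is the middle one at px (180,115), with the stored tubes either side. I'll take one precise measurement of the stored tubes (their midpoint is the place) and of the held tube, using the same camera.

Run:
```python
from m import *
f=manip.grab_frame("wrist"); P=cloud(f); s=manip.observe(); T=s["position"]
z=P[...,2]
def case(p): # coords in place frame guess
    d=p[...,:2]-np.array([.6467,.0072]); c,q=np.cos(.0945),np.sin(.0945); return np.stack([d[...,0]*c+d[...,1]*q,-d[...,0]*q+d[...,1]*c],-1)
C=case(P)
for y0 in(-.05,.05):
    m=(z>.047)&(z<.058)&(abs(C[...,1]-y0)<.0115)&(abs(C[...,0])<.075)&((abs(abs(C[...,0])-.032)>.008))
    Q=C[m]; o=(P[m])
    b=np.polyfit(Q[:,0],Q[:,1],1); w=[np.mean([np.percentile(Q[abs(Q[:,0]-x)<.01,1],[3,97])]) for x in(-.04,0,.04)]
    print(y0,len(Q),np.percentile(Q[:,0],[1,99])*1000,b*[1,1000],np.array(w)*1000,np.percentile(o[:,2],98))
m=(z>.178)&(z<.215)&(np.hypot(P[...,0]-T[0],P[...,1]-T[1])<.09); 
Q=P[m]; d=Q[:,:2]-T[:2]; y=.0945; u=d@[np.cos(y),np.sin(y)]; v=d@[-np.sin(y),np.cos(y)]
k=(abs(v)<.0115)&(u>.01)
print("held",k.sum(),np.percentile(u[k],[1,99])*1000,np.polyfit(u[k],v[k],1)*[1,1000],[np.round(np.percentile(v[k&(abs(u-a)<.006)],[2,50,98])*1000,1) for a in(.02,.035,.048)],[np.round(np.percentile(Q[k&(abs(u-a)<.006),2],98),4) for a in(.02,.035,.048)])
print(T,yaw())
```

```text
-0.05 2638 [-54.3402  55.7161] [ -0.0008 -51.3186] [-50.5589 -50.6305 -50.4356] 0.055251181049705084
0.05 2760 [-54.4552  55.9454] [-0.0016 47.3721] [48.9088 48.7533 48.9626] 0.05530468270990956
held 4909 [10.5939 57.7218] [ 0.0016 -0.4027] [array([-9.8, -0.2,  9. ]), array([-9.8, -0.2,  9.2]), array([-9.8, -0.1,  9.2])] [np.float64(0.1994), np.float64(0.1995), np.float64(0.1997)]
[ 0.5707 -0.1295  0.1727] -1.4731313788861453
```

Call:
{"method": "step_arm", "body": {"deltas": [{"hand":0,"x":19,"y":34,"z":0,"rx":0,"ry":0,"rz":0},{"hand":0,"x":19,"y":34,"z":0,"rx":0,"ry":0,"rz":0},{"hand":0,"x":19,"y":34,"z":0,"rx":0,"ry":0,"rz":0},{"hand":0,"x":18,"y":34.1,"z":0,"rx":0,"ry":0,"rz":-0.003},{"hand":0,"x":0,"y":0,"z":0,"rx":0,"ry":0,"rz":0}], "force": 45}}

```text
clock: 12.4
position: [0.6476, 0.0117, 0.1722]
tool_rot: [-0.107, 2.172, -2.17]
ft_force: [-0.7, -0.2, -0.1]
grip_width: 0.0186
```

Call:
{"method": "step_arm", "body": {"deltas": [{"hand":0,"x":0,"y":0,"z":-30,"rx":0,"ry":0,"rz":0},{"hand":0,"x":0,"y":0,"z":-30,"rx":0,"ry":0,"rz":0},{"hand":0,"x":0,"y":0,"z":-30,"rx":0,"ry":0,"rz":0},{"hand":0,"x":0,"y":0,"z":-20,"rx":0,"ry":0,"rz":0},{"hand":0,"x":0,"y":0,"z":0,"rx":0,"ry":0,"rz":0}]}}

```text
clock: 12.82
position: [0.6437, 0.0062, 0.0579]
tool_rot: [-0.11, 2.177, -2.176]
ft_force: [-1.0, -0.3, -2.0]
grip_width: 0.0186
```

Call:
{"method": "step_arm", "body": {"deltas": [{"hand":0,"x":0,"y":0,"z":0,"rx":0,"ry":0,"rz":0},{"hand":0,"x":0,"y":0,"z":0,"rx":0,"ry":0,"rz":0},{"hand":0,"x":0,"y":0,"z":0,"rx":0,"ry":0,"rz":0}]}}

```text
clock: 13.07
position: [0.647, 0.0071, 0.0646]
tool_rot: [-0.1, 2.171, -2.171]
ft_force: [0.5, 1.2, 0.4]
grip_width: 0.0188
```

```bash
python3 -c "
from m import *
s=manip.observe(); print(s['ft_force'],s['position'],yaw())"
```

```text
[0.4832 1.1589 0.3745] [0.647  0.0071 0.0646] -1.4755453894315036
```

Call:
{"method": "step_arm", "body": {"deltas": [{"hand":0,"x":-1,"y":-0.5,"z":-4,"rx":0,"ry":0,"rz":0},{"hand":0,"x":0,"y":0,"z":-5,"rx":0,"ry":0,"rz":0},{"hand":0,"x":0,"y":0,"z":-5,"rx":0,"ry":0,"rz":0},{"hand":0,"x":0,"y":0,"z":-4,"rx":0,"ry":0,"rz":0},{"hand":0,"x":0,"y":0,"z":0,"rx":0,"ry":0,"rz":0}]}}

```text
clock: 13.48
position: [0.6445, 0.0072, 0.0432]
tool_rot: [-0.106, 2.173, -2.173]
ft_force: [0.1, -0.5, 1.0]
grip_width: 0.019
```

Call:
{"method": "step_arm", "body": {"deltas": [{"hand":0,"x":0,"y":0,"z":-3,"rx":0,"ry":0,"rz":0},{"hand":0,"x":0,"y":0,"z":-3,"rx":0,"ry":0,"rz":0},{"hand":0,"x":0,"y":0,"z":0,"rx":0,"ry":0,"rz":0}]}}

```text
clock: 13.73
position: [0.6452, 0.0073, 0.0381]
tool_rot: [-0.104, 2.172, -2.172]
ft_force: [1.1, 1.5, -1.3]
grip_width: 0.0191
```

Call:
{"method": "step_arm", "body": {"deltas": [{"hand":0,"x":0,"y":0,"z":-2.5,"rx":0,"ry":0,"rz":0},{"hand":0,"x":0,"y":0,"z":-2.5,"rx":0,"ry":0,"rz":0},{"hand":0,"x":0,"y":0,"z":0,"rx":0,"ry":0,"rz":0}]}}

```text
clock: 13.98
position: [0.645, 0.0072, 0.0329]
tool_rot: [-0.104, 2.173, -2.172]
ft_force: [1.8, 2.2, -2.5]
grip_width: 0.0192
```

Call:
{"method": "step_arm", "body": {"deltas": [{"hand":0,"x":0,"y":0,"z":-2.5,"rx":0,"ry":0,"rz":0},{"hand":0,"x":0,"y":0,"z":-2.5,"rx":0,"ry":0,"rz":0},{"hand":0,"x":0,"y":0,"z":0,"rx":0,"ry":0,"rz":0}]}}

```text
clock: 14.23
position: [0.6449, 0.0071, 0.0282]
tool_rot: [-0.105, 2.173, -2.172]
ft_force: [-0.5, 3.1, -0.6]
grip_width: 0.0192
```

Call:
{"method": "step_arm", "body": {"deltas": [{"hand":0,"x":0,"y":0,"z":-1,"rx":0,"ry":0,"rz":0},{"hand":0,"x":0,"y":0,"z":0,"rx":0,"ry":0,"rz":0},{"hand":0,"x":0,"y":0,"z":0,"rx":0,"ry":0,"rz":0}]}}

```text
clock: 14.48
position: [0.6451, 0.0071, 0.028]
tool_rot: [-0.104, 2.172, -2.172]
ft_force: [-5.0, 2.5, 7.8]
grip_width: 0.0192
```

Call:
{"method": "step_arm", "body": {"deltas": [{"hand":0,"x":0,"y":0,"z":-1,"rx":0,"ry":0,"rz":0},{"hand":0,"x":0,"y":0,"z":0,"rx":0,"ry":0,"rz":0},{"hand":0,"x":0,"y":0,"z":0,"rx":0,"ry":0,"rz":0}]}}

```text
clock: 14.73
position: [0.6451, 0.0071, 0.0279]
tool_rot: [-0.104, 2.172, -2.172]
ft_force: [-8.4, 2.1, 16.1]
grip_width: 0.0186
```

Call:
{"method": "step_arm", "body": {"deltas": [{"hand":0.35,"x":0,"y":0,"z":0,"rx":0,"ry":0,"rz":0},{"hand":0.35,"x":0,"y":0,"z":0,"rx":0,"ry":0,"rz":0},{"hand":0.35,"x":0,"y":0,"z":0,"rx":0,"ry":0,"rz":0},{"hand":0.35,"x":0,"y":0,"z":0,"rx":0,"ry":0,"rz":0}]}}

```text
clock: 15.07
position: [0.6449, 0.007, 0.026]
tool_rot: [-0.105, 2.173, -2.173]
ft_force: [0.5, 0.3, 0.5]
grip_width: 0.0326
```

Call:
{"method": "step_arm", "body": {"deltas": [{"hand":0.35,"x":0,"y":0,"z":15,"rx":0,"ry":0,"rz":0},{"hand":0.35,"x":0,"y":0,"z":35,"rx":0,"ry":0,"rz":0},{"hand":0.35,"x":0,"y":0,"z":35,"rx":0,"ry":0,"rz":0},{"hand":0.35,"x":0,"y":0,"z":35,"rx":0,"ry":0,"rz":0},{"hand":0.35,"x":0,"y":0,"z":20,"rx":0,"ry":0,"rz":0}]}}

```text
clock: 15.48
position: [0.6459, 0.007, 0.1706]
tool_rot: [-0.1, 2.17, -2.171]
ft_force: [0.3, -0.9, 1.2]
grip_width: 0.033
```

Call:
{"method": "step_arm", "body": {"deltas": [{"hand":0.35,"x":-37,"y":0,"z":0,"rx":0,"ry":0,"rz":0},{"hand":0.35,"x":-37,"y":0,"z":0,"rx":0,"ry":0,"rz":0},{"hand":0.35,"x":-10,"y":0,"z":0,"rx":0,"ry":0,"rz":0},{"hand":0.35,"x":0,"y":0,"z":0,"rx":0,"ry":0,"rz":0},{"hand":0.35,"x":0,"y":0,"z":0,"rx":0,"ry":0,"rz":0}]}}

```text
clock: 15.9
position: [0.5615, 0.007, 0.1669]
tool_rot: [-0.103, 2.172, -2.172]
ft_force: [-0.2, 0.6, -0.5]
grip_width: 0.0326
```

Run:
```python
from m import *
s=manip.observe(); print(s["clock"],s["position"],s["ft_force"])
f=manip.grab_frame("wrist"); save(f,"w4.png"); P=cloud(f); z=P[...,2]
d=P[...,:2]-np.array([.6467,.0072]); c,q=np.cos(.0945),np.sin(.0945); C=np.stack([d[...,0]*c+d[...,1]*q,-d[...,0]*q+d[...,1]*c],-1)
for y0 in(-.05,0,.05):
    m=(z>.047)&(z<.066)&(abs(C[...,1]-y0)<.0125)&(abs(C[...,0])<.075)&((abs(abs(C[...,0])-.032)>.008))
    Q=C[m];o=P[m]
    print(y0,len(Q),np.percentile(Q[:,0],[1,99])*1000,np.polyfit(Q[:,0],Q[:,1],1)*[1,1000],[(np.round(np.mean(np.percentile(Q[abs(Q[:,0]-x)<.012,1],[3,97]))*1000,1),np.round(np.percentile(o[abs(Q[:,0]-x)<.012,2],95)*1000,1)) for x in(-.046,0,.046)])
f=manip.grab_frame("scene"); save(f,"s4.png")
print([(d["p"],px2w(f,d["uv"],.137)) for d in manip.tip_of("scene","knob_grip")])
a=cv2.imread("pics/w4.png");b=cv2.imread("pics/s4.png")[90:330,280:520]; cv2.imwrite("pics/f4.png",np.hstack([cv2.resize(a,(480,360)),cv2.resize(b,(320,320))[:320][np.r_[0:320,[319]*40]]]))
```

```text
15.9 [0.5615 0.007  0.1669] [-0.2012  0.6339 -0.469 ]
-0.05 2727 [-54.3087  55.7407] [  0.0006 -48.8364] [(np.float64(-49.5), np.float64(54.9)), (np.float64(-49.5), np.float64(55.0)), (np.float64(-49.4), np.float64(55.0))]
0 2706 [-55.1582  55.0471] [-0.001  -0.7627] [(np.float64(-0.7), np.float64(54.7)), (np.float64(-0.8), np.float64(55.0)), (np.float64(-1.0), np.float64(55.1))]
0.05 2710 [-54.2586  55.6862] [-0.0003 49.2684] [(np.float64(49.7), np.float64(54.8)), (np.float64(49.8), np.float64(55.0)), (np.float64(49.7), np.float64(55.0))]
[(0.67, array([0.5395, 0.2569, 0.137 ]))]
```

View pics/f4.png

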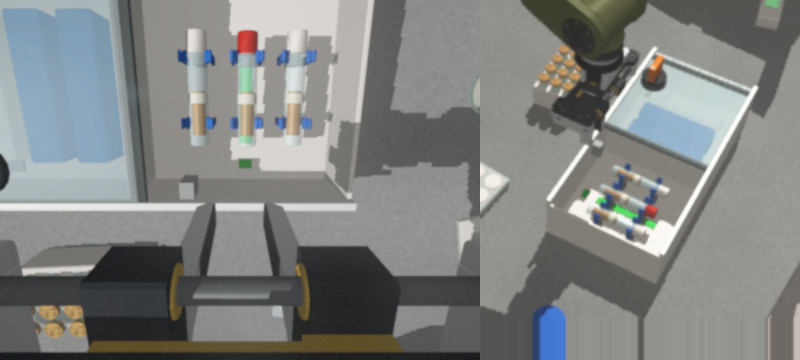

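The picture shows the red-capped tube in the middle clips at px (247,90), level with the white-capped ones. The panel is open, with the knob at the left end, and the gripper is clear. Handing in.

```bash
python3 -c "
from bench import manip
manip.sign_off()"
```

```text
the job is handed in; nothing more can be done
```

The job is done and handed in after about 16 s of robot time; the sign-off gives no verdict.

**What I did**
- **Knob and panel:** I gripped the knob and pressed it until it pushed back with about 11 N. I then turned it a quarter turn counter-clockwise, until the torque rose at the stop, and let it rise. The panel slid about 199 mm to the left.
- **Tube:** I took the red-capped tube from its cradle and pushed it level into the middle place, marked green, reaching 16 N at the bottom. I then released it and backed the gripper off.

**Last checks**
- **Height:** The tube's top is at about 55.0 mm, the same as both stored tubes.
- **Position:** Its axis is within about 1 mm sideways of the midpoint between the stored tubes. Along its length it is within about 1 mm of them, and it is parallel to within 0.002 rad.
- **Surroundings:** The stored tubes are in place, the arm touches nothing, and the panel looks open in the picture. I did not measure the bystanders at the end.

**Where checks disagreed:** The network's last estimate of the knob position was about 15–20 mm off the arm's own reading, with a confidence of 0.67. I relied on the arm's reading, an earlier colour-and-depth check and the picture. My very first move calls were refused because their rows were incomplete, and nothing moved.

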